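Reset the pepper grinder: to the stop, then three clicks back

ROBOT

A 6-joint arm with a two-finger parallel gripper is mounted at the origin on the work surface. World frame = base frame: x ahead of the robot, y to its left, z up, the work surface at z = 0. Lengths are in m, angles in rad, forces in N, time in s.
With the tool pointing down it reaches from about 0.275 to 0.725 m from the base axis. Payload 5.6 kg.
Tool frame: the origin (TCP) lies midway between the tips of the shut fingers; the grasp point (between the pads) lies 19 mm behind it; z points along the fingers, y is the direction in which the jaws open and shut (so a half turn about z gives the same grasp; the last joint's range is limited). The gripper opens to 85 mm and grips with 20 to 120 N. Pads are 22 mm wide; open, the fingers measure 114 mm over their backs; the gripper's body (76 mm by 85 mm) begins 54 mm behind the grasp point. The pads swing forward as they close: fully open they stand 13 mm farther back than shut.
Start: joints at [1.559, 0.255, 0.108, 0, -1.424, -0.285], TCP at [0.161, 0.526, 0.231] pointing down, gripper open.
Joint ranges: [-2.95, 2.95], [-1.21, 1.97], [-1.09, 1.5], [-2.87, 1.71], [-2.94, -0.07], [-3.05, 3.05]. Speed limits (rad/s): [2.57, 2.57, 3.14, 3.14, 3.14, 3.14].

INTERFACE

Orientations are given as a rotation vector (axis times angle).
In Python, from bench import r gives the robot as it stands.
- The arm moves only by the tool step_arm, never from a script. Its argument "rows" is a list of rows, each a list of 6 numbers: the shift along the tool's x, y, z in m, then the turn, a rotation vector about the tool's x, y, z in degrees. In form: [[tx, ty, tz, wx, wy, wz], ...]. A call has 1 to 12 rows; each row is the pose to reach, as a shift and turn from the pose commanded when the call began, along the tool's axes at that moment; what a row does not reach only later rows make up. A row lasts 1/12 s, in which the tool goes at most 41.7 mm and 7.16 degrees, less where a joint would pass 70% of its speed; a pose out of reach is approached as far as the arm can. A call with a gripper value outside its range is refused whole. "fingers" is the closure, from -1 (fully open) to 1 (shut), set as the call begins (left out, the last holds). The fingers move at their own pace and stop on an object; the grip force is fixed at half the most. Time passes only in rows, so rows that repeat a pose let the fingers close. It gives the time, the measured TCP pose, the force and the opening at its end, in the units of the state.
- r.observe(): the state, without advancing time (a new reading comes with each control period).
- r.read_camera(name): name is "scene" or "side" or "wrist"; returns the picture (420x560x3 uint8, red, green, blue); there is no depth.
- r.get_calibration(name): a dict with "mtx" (3x3 intrinsics, pixels), "dist" ([k1, k2, p1, p2, k3] as OpenCV has them; the pictures are not rectified), "view" (4x4, takes a point from world to camera coordinates); the wrist camera has in their place "tool_from_camera" (4x4, takes a point from camera to tool coordinates, whose origin is the TCP and whose axes are the flange's). Camera axes: x right, y down, z forward; pixel columns grow to the right and rows downward; lengths in m; the calibration is good to about 2 mm. A picture is of the moment at which its call begins: read the wrist's pose just before it. get_calibration takes no time and is no camera call.
- r.hand_in(): hands the job in, once; it reports no verdict.
The state is a dict: "time": time; "q": joint angles; "joint_vel": joint speeds; "tau": joint torques, N m; "eef_pos": TCP position; "tool_rot": TCP orientation; "force": force on the tool from outside, world axes, zero at the start; "wrist_torque": the same for the moment, N m; "gripper_width": finger opening in m.
Only numpy, scipy, OpenCV 4.12 (cv2) and the standard library are available. Lean on these libraries where they do the work, as an engineer would, in place of code of your own. Each camera call takes 0.05 s, during which the arm holds its last target. There are 200 camera calls.

TASK

Set the coarseness of the pepper grinder, the dark brown one with the black wing cap: turn its cap clockwise (seen from above) all the way to its stop at the red dot, then turn it back three clicks and let go. Leave the cap of the clear salt grinder as it is set.

Things in the scene. Friction and masses are not known exactly. Their poses are not given: they have to be found in the camera images.
- pepper_grip (a point): Pepper grinder fixed upright on the worktop: dark brown glass barrel, 80 mm click ring, black cap with a straight wing 50 mm long, 14 thick, 36 high. Worktop to wing foot 127 mm, to top 163. Point: on the turning axis inside the wing, 12 below its top; turns with the cap. x: along the wing to its pointer end (yellow dot), y: across its thickness, z: up. Grip the wing's flat sides.
- pepper_dial (a joint): Pepper cap angle, rad, from its rigid clockwise stop: 0 at the stop (pointer at the ring's red dot), growing counter-clockwise seen from above, to 2.09. Clicks every 20 deg (0.349), each a black dot on the ring; third click = 1.047. Turning takes about 0.08 N m; a spring draws the freed cap into the nearest click. Starts 2 to 4 clicks from the stop.
- salt_grip (a point): Salt grinder fixed upright on the worktop: clear glass barrel, 80 mm click ring, white cap with a straight wing 50 mm long, 14 thick, 36 high. Worktop to wing foot 127 mm, to top 163. Point: on the turning axis inside the wing, 12 below its top; turns with the cap. x: along the wing to its pointer end (blue dot), y: across its thickness, z: up. 200 mm or more from the other.
- salt_dial (a joint): Salt cap angle, rad, counted from its clockwise stop as for the pepper cap. It starts at the fifth click (1.745) and stays there.

How it is judged:
By the outcome, as a careful person would: the job done as asked, in the order asked, and still so for the second after the job is handed in, with the robot touching nothing.
It also fails if it takes over 38 s, if anything falls off the work surface, if the arm or the gripper's body presses on something with over 40 N, if the wrist force passes 120 N, or if a joint passes its speed limit or range.

## Working session

There is one attempt and no reset: what is moved stays moved. The work goes in short steps, Python scripts to look and compute and a tool call to move; the robot and the scene stay as the last step left them, time stands still between calls to the robot, and variables do not carry over. Pictures are saved under pics/ and viewed, about 8 in all and at most 12, crops included, and the job is handed in when it is done.

Besides the shell and the picture viewer there is one more tool, called after ">>>" by a JSON object that holds its "op" and its "data", one argument or row to a line. step_arm: Moves the arm, as the interface text tells. Its arguments: {"type":"object","properties":{"rows":{"type":"array"},"fingers":{"type":"number"}},"required":["rows"]}

```bash
mkdir -p pics; ls; python3 - <<'E'
from bench import r
import cv2,numpy as np
s=r.observe();print(s)
a=r.read_camera("scene");b=r.read_camera("side")
cv2.imwrite("pics/scene.png",a[:,:,::-1]);cv2.imwrite("pics/side.png",b[:,:,::-1])
c=r.read_camera("wrist");cv2.imwrite("pics/wrist.png",c[:,:,::-1])
for n in("scene","side","wrist"):print(r.get_calibration(n))
E
```

```text
pics
{'time': 0.0, 'q': array([ 1.55856968e+00,  2.55729871e-01,  1.06995950e-01, -5.04209260e-04,
       -1.42393789e+00, -2.84589879e-01]), 'joint_vel': array([-2.61154689e-05, -1.29478688e-03, -1.17123280e-03,  3.36712987e-04,
       -4.99151004e-04, -8.92607948e-04]), 'tau': array([ 3.51755966e-05, -3.86624122e+01,  2.37943947e+01,  5.36515251e+00,
       -6.06326532e-03, -2.59698076e-06]), 'eef_pos': array([0.16065597, 0.52547127, 0.23039696]), 'tool_rot': array([ 3.10513738e+00, -4.64359225e-01, -3.75940078e-04]), 'force': array([ 0.61660524,  0.53407387, -0.05345029]), 'wrist_torque': array([ 0.05484918, -0.0088618 ,  0.00564201]), 'gripper_width': 0.085405627891025}
{'mtx': array([[530.06735648,   0.        , 281.55627982],
       [  0.        , 530.06735648, 211.28068203],
       [  0.        ,   0.        ,   1.        ]]), 'dist': array([-0.14248982,  0.        ,  0.        ,  0.        ,  0.        ]), 'view': array([[ 0.67182242,  0.74071096, -0.00138083, -0.33221736],
       [ 0.40045789, -0.364781  , -0.84057617, -0.04937857],
       [-0.62312768,  0.56416496, -0.54169
[... 482 characters left out ...]
3868236, -0.56662652,  0.60105824],
       [ 0.        ,  0.        ,  0.        ,  1.        ]])}
{'mtx': array([[350.76770728,   0.        , 280.89970306],
       [  0.        , 350.76770728, 199.18392852],
       [  0.        ,   0.        ,   1.        ]]), 'dist': array([0.00508552, 0.        , 0.        , 0.        , 0.        ]), 'tool_from_camera': array([[ 6.68633100e-04, -9.46815555e-01, -3.21776098e-01,
         8.24689812e-02],
       [ 9.99999776e-01,  6.22521435e-04,  2.46195951e-04,
         5.81437035e-04],
       [-3.27896375e-05, -3.21776191e-01,  9.46815759e-01,
        -1.42160575e-01],
       [ 0.00000000e+00,  0.00000000e+00,  0.00000000e+00,
         1.00000000e+00]])}
```

View pics/scene.png

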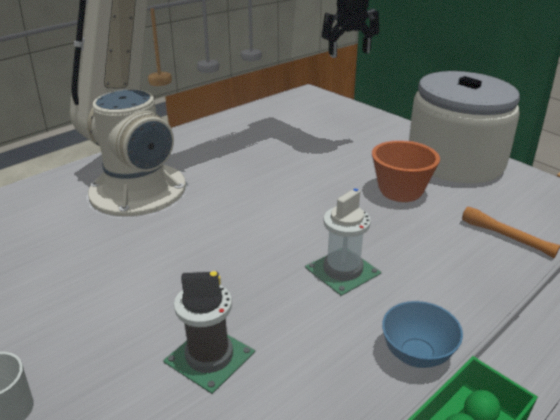

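View pics/side.png

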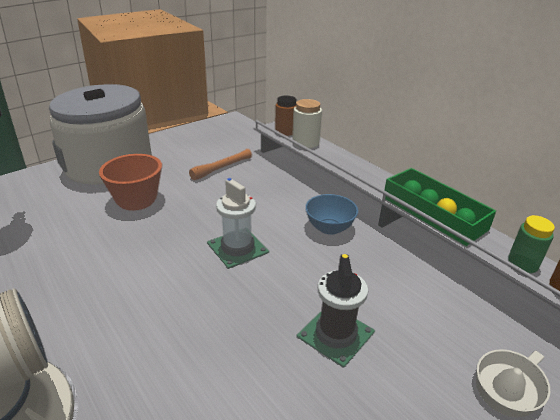

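The scene shows pepper at about (204,302), with its yellow dot at (214,274). In the side view the ring is at (342,288) and the yellow dot at (345,257). Salt is at about (347,218) and (236,205).

```bash
cat > h.py <<'E'
from bench import r
import cv2,numpy as np
def und(n,p):
    c=r.get_calibration(n);return cv2.undistortPoints(np.array([[p]],float),c["mtx"],c["dist"])[0,0]
def tri(p,q):
    a=r.get_calibration("scene")["view"][:3];b=r.get_calibration("side")["view"][:3]
    X=cv2.triangulatePoints(a,b,und("scene",p).reshape(2,1),und("side",q).reshape(2,1))[:,0];return X[:3]/X[3]
def plane(n,p,z):
    V=r.get_calibration(n)["view"];R=V[:3,:3];t=V[:3,3];o=-R.T@t;d=R.T@np.r_[und(n,p),1];return o+d*(z-o[2])/d[2]
E
python3 - <<'E'
from h import *
print("ring",tri((204,302),(342,288)),"dot",tri((214,274),(345,257)),"collar",tri((208,351),(339,330)))
print("saltring",tri((347,219),(236,205)),"dot",tri((355,191),(229,181)))
a=cv2.imread("pics/scene.png")[255:325,160:250];b=cv2.imread("pics/side.png")[245:315,300:390]
cv2.imwrite("pics/crop.png",np.vstack([cv2.resize(i,None,fx=4.2,fy=4.2,interpolation=cv2.INTER_CUBIC) for i in(a,b)]))
E
```

```text
ring [ 0.51940183 -0.16797625  0.11143951] dot [ 0.53128416 -0.15495623  0.16155653] collar [ 0.52060319 -0.17297518  0.01564661]
saltring [0.51484672 0.13115834 0.11255312] dot [0.51252762 0.14961591 0.16007184]
```

View pics/crop.png

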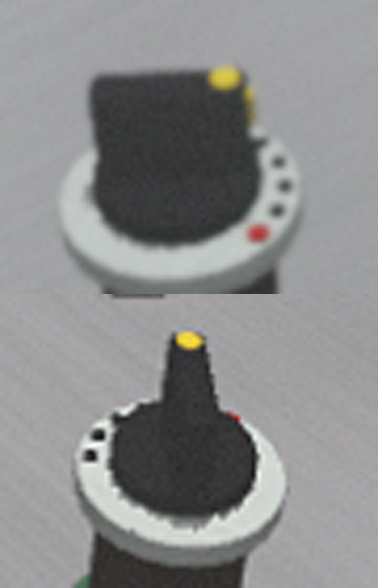

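The crop shows the wing clearly. In the scene, the red dot is at (258,232) in the crop, with three black dots following it counter-clockwise. In the side view, two far dots show at the left. Next I compute the angles.

```bash
python3 - <<'E'
from h import *
C=np.array([.5195,-.169])
S=lambda x,y:(x/4.2+160,y/4.2+255)
T=lambda x,y:(x/4.2+300,(y-294)/4.2+245)
for z in(.112,.118,.127):
  for n,l in(("scene",[S(258,232),S(277,210),S(285,186),S(278,161)]),("side",[T(233,418),T(97,435),T(90,455)])):
    for p in l:
      d=plane(n,p,z)[:2]-C;print(z,n,np.round(np.linalg.norm(d),4),np.round(np.degrees(np.arctan2(d[1],d[0])),1))
print(tri(S(224,77),T(189,341)))
E="top"
for p in(S(93,82),S(242,80)):print(plane("scene",p,.163))
E
```

```text
0.112 scene 0.0309 18.5
0.112 scene 0.0325 39.5
0.112 scene 0.0346 59.4
0.112 scene 0.0361 80.1
0.112 side 0.0405 12.6
0.112 side 0.0356 106.7
0.112 side 0.0339 126.0
0.118 scene 0.0352 10.3
0.118 scene 0.035 29.2
0.118 scene 0.0348 48.3
0.118 scene 0.0339 69.6
0.118 side 0.0345 7.8
0.118 side 0.0332 116.8
0.118 side 0.0337 136.9
0.127 scene 0.0427 1.3
0.127 scene 0.0403 16.7
0.127 scene 0.0374 33.0
0.127 scene 0.0329 52.0
0.127 side 0.0261 -3.4
0.127 side 0.0319 134.0
0.127 side 0.0356 152.4
[ 0.53095344 -0.15535725  0.16317047]
[ 0.5046738  -0.18709031  0.163     ]
[ 0.53543607 -0.15123513  0.163     ]
```

>>> {"op": "step_arm", "data": {
  "rows": [
    [0.0275,0.028,0,0,0,5.7],
    [0.055,0.056,0,0,0,11.4],
    [0.0825,0.084,0,0,0,17.1],
    [0.11,0.112,0,0,0,22.8],
    [0.1375,0.14,0,0,0,28.5],
    [0.165,0.168,0,0,0,34.2],
    [0.1925,0.196,0,0,0,39.9],
    [0.22,0.224,0,0,0,45.6],
    [0.2475,0.252,0,0,0,51.3],
    [0.275,0.28,0,0,0,57],
    [0.3025,0.308,0,0,0,62.7],
    [0.33,0.336,0,0,0,68.4]
  ],
  "fingers": -1
}}

```text
time: 1.15
eef_pos: [0.3783, 0.1062, 0.2314]
tool_rot: [-2.303, 2.135, 0.0]
force: [1.1, 0.9, 0.0]
gripper_width: 0.0854
```

>>> {"op": "step_arm", "data": {
  "rows": [
    [0.032,-0.0132,0,0,0,5.1],
    [0.064,-0.0264,0,0,0,10.2],
    [0.096,-0.0397,0,0,0,15.2],
    [0.128,-0.053,0,0,0,20.3],
    [0.16,-0.066,0,0,0,25.3],
    [0.192,-0.0793,0,0,0,30.4],
    [0.224,-0.0926,0,0,0,35.5],
    [0.256,-0.1058,0,0,0,40.5],
    [0.2875,-0.119,0,0,0,45.6],
    [0.2875,-0.119,0,0,0,45.6],
    [0.2875,-0.119,0,0,0,45.6]
  ]
}}

```text
time: 2.07
eef_pos: [0.5198, -0.1703, 0.2299]
tool_rot: [1.298, -2.859, -0.002]
force: [-0.2, 0.4, 0.5]
gripper_width: 0.0854
```

```bash
python3 - <<'E'
from h import *
from scipy.spatial.transform import Rotation as Ro
s=r.observe();print(s)
np.savez("w1.npz",p=s["eef_pos"],R=Ro.from_rotvec(s["tool_rot"]).as_matrix())
c=r.read_camera("wrist");cv2.imwrite("pics/w1.png",c[:,:,::-1])
R=Ro.from_rotvec(s["tool_rot"]).as_matrix();print("yaw",np.degrees(np.arctan2(R[1,0],R[0,0])))
E
```

```text
{'time': 2.0667, 'q': array([-3.06866405e-02,  2.51157314e-01,  9.96408488e-02, -2.31657643e-04,
       -1.42166315e+00, -6.87815141e-01]), 'joint_vel': array([ 0.04230205, -0.04061921, -0.02526541, -0.00544887, -0.0035801 ,
        0.00827215]), 'tau': array([-1.11266680e+00, -3.73947608e+01,  2.41859150e+01,  5.52576318e+00,
        3.25079367e-02, -7.57393660e-02]), 'eef_pos': array([ 0.51976504, -0.17034458,  0.22993324]), 'tool_rot': array([ 1.29773448e+00, -2.85879094e+00, -1.97296940e-03]), 'force': array([-0.21918642,  0.38525971,  0.54749815]), 'wrist_torque': array([ 0.05621239, -0.01962644,  0.01722625]), 'gripper_width': 0.08539622979643847}
yaw -131.1690313720798
```

View pics/w1.png

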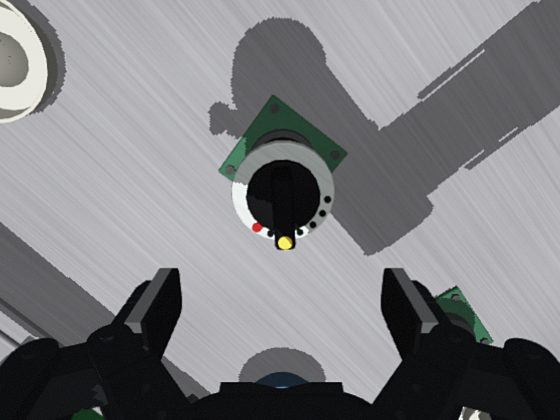

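The wrist view shows the wing vertical in the picture, with the yellow dot at (285,243) and the red dot at (257,227). One black dot lies between them, so the pointer is on click 2. The ring centre is at about (284,190).

```bash
cat >> h.py <<'E'
def wplane(f,p,z):
    d=np.load(f);c=r.get_calibration("wrist");T=c["tool_from_camera"]
    o=d["R"]@T[:3,3]+d["p"];v=d["R"]@T[:3,:3]@np.r_[und("wrist",p),1];return o+v*(z-o[2])/v[2]
E
python3 - <<'E'
from h import *
print("ring",[wplane("w1.npz",(284,190),z) for z in(.116,.12)])
print("dot",wplane("w1.npz",(285,241),.163))
C=wplane("w1.npz",(284,190),.118)[:2]
for p in((257,227),(270,234),(300,232),(313,225),(322,213),(327,199)):
  d=wplane("w1.npz",p,.118)[:2]-C;print(np.linalg.norm(d),np.degrees(np.arctan2(d[1],d[0])))
a=cv2.imread("pics/w1.png")[135:255,225:345]
cv2.imwrite("pics/w1c.png",cv2.resize(a,None,fx=5,fy=5,interpolation=cv2.INTER_CUBIC))
E
```

```text
ring [array([ 0.51494161, -0.17160792,  0.116     ]), array([ 0.5141583 , -0.17257066,  0.12      ])]
dot [ 0.52821072 -0.15603813  0.163     ]
0.037059527592500106 14.08418455369003
0.038075951009685416 32.10578094017514
0.037010689996850255 69.00992796496244
0.03673036745148371 87.32546984853869
0.03494531093111348 106.54191253226985
0.03370736642370599 126.49314887456913
```

View pics/w1c.png

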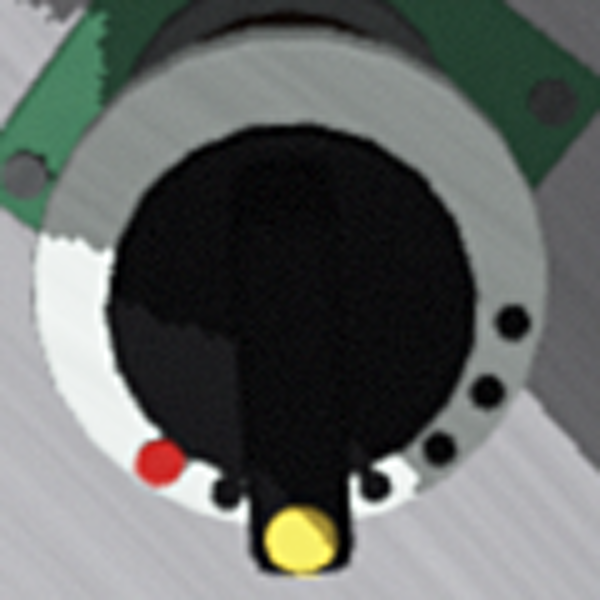

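```bash
python3 - <<'E'
from h import *
from scipy.optimize import least_squares
k=np.array([0,1,3,4,5,6])
P=[(160,463),(227,492),(375,487),(439,449),(488,391),(512,322)]
P=[(x/5+225-.4,y/5+135-.4) for x,y in P]
for z in(.114,.118,.122):
  Q=np.array([wplane("w1.npz",p,z)[:2] for p in P])
  f=lambda v:(Q-v[:2]-v[2]*np.c_[np.cos(v[3]+k*np.pi/9),np.sin(v[3]+k*np.pi/9)]).ravel()
  o=least_squares(f,[.517,-.17,.035,.17]);print(z,o.x[:3],np.degrees(o.x[3]),np.sqrt(np.mean(o.fun**2)))
print("dot",wplane("w1.npz",(301/5+224.6,539/5+134.6),.163))
E
```

```text
0.114 [ 0.51815244 -0.16937565  0.03475499] 11.92616900753477 0.0001203371387640193
0.118 [ 0.51732545 -0.17036551  0.03421658] 11.926169006519768 0.00011847293298646695
0.122 [ 0.51649847 -0.17135537  0.03367817] 11.926169007796908 0.00011660872720893167
dot [ 0.52897265 -0.15535973  0.163     ]
```

>>> {"op": "step_arm", "data": {
  "rows": [
    [0.001,0.0006,0.015,0,0,-1.5],
    [0.002,0.0012,0.03,0,0,-2.9],
    [0.002,0.0012,0.045,0,0,-2.9],
    [0.002,0.0012,0.045,0,0,-2.9],
    [0.002,0.0012,0.045,0,0,-2.9]
  ]
}}

```text
time: 2.53
eef_pos: [0.5169, -0.1688, 0.1864]
tool_rot: [1.376, -2.823, -0.001]
force: [-0.2, 0.6, 0.6]
gripper_width: 0.0856
```

```bash
cat >> h.py <<'E'
from scipy.spatial.transform import Rotation as Ro
def st():
    s=r.observe();R=Ro.from_rotvec(s["tool_rot"]).as_matrix();x=s["eef_pos"]
    print("t",s["time"],"p",np.round(x,4),"yaw",np.round(np.degrees(np.arctan2(R[1,0],R[0,0])),2),"tilt",np.round(R[:2,2],4),"F",np.round(s["force"],1),"Ft",np.round(R.T@s["force"],1),"M",np.round(s["wrist_torque"],3),"w",round(s["gripper_width"],4),"q",np.round(s["q"],3))
    return s,R
E
python3 - <<'E'
from h import *
s,R=st();print("to axis, tool:",R.T@(np.array([.5173,-.1702,.137])-s["eef_pos"]))
E
```

```text
t 2.5333 p [ 0.5169 -0.1688  0.1864] yaw -128.01 tilt [-0.0012 -0.0001] F [-0.2  0.6  0.6] Ft [-0.3  0.6 -0.6] M [-0.018 -0.014  0.052] w 0.0856 q [-0.028  0.261  0.002  0.    -1.313 -0.636]
to axis, tool: [ 0.00081371 -0.00115712  0.04935447]
```

>>> {"op": "step_arm", "data": {
  "rows": [
    [0.0008,-0.0011,0.016,0,0,0],
    [0.0008,-0.0011,0.033,0,0,0],
    [0.0008,-0.0011,0.049,0,0,0],
    [0.0008,-0.0011,0.049,0,0,0],
    [0.0008,-0.0011,0.049,0,0,0]
  ]
}}

```text
time: 2.95
eef_pos: [0.5181, -0.1708, 0.1382]
tool_rot: [1.376, -2.824, 0.001]
force: [-0.5, -0.5, 0.5]
gripper_width: 0.0854
```

```bash
python3 - <<'E'
from h import *
s,R=st();np.savez("w2.npz",p=s["eef_pos"],R=R)
c=r.read_camera("wrist");cv2.imwrite("pics/w2.png",c[:,:,::-1])
E
```

```text
t 2.95 p [ 0.5181 -0.1708  0.1382] yaw -128.05 tilt [ 0.0002 -0.0006] F [-0.5 -0.5  0.5] Ft [ 0.7  0.1 -0.5] M [-0.079 -0.02  -0.022] w 0.0854 q [-3.100e-02  2.920e-01 -8.200e-02  1.000e-03 -1.196e+00 -6.330e-01]
```

View pics/w2.png

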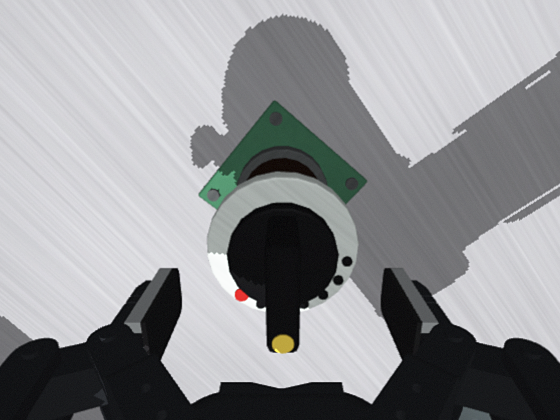

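>>> {"op": "step_arm", "data": {
  "rows": [
    [0,0.001,0,0,0,0],
    [0,0.001,0,0,0,0],
    [0,0.001,0,0,0,0],
    [0,0.001,0,0,0,0],
    [0,0.001,0,0,0,0],
    [0,0.001,0,0,0,0],
    [0,0.001,0,0,0,0],
    [0,0.001,0,0,0,0]
  ],
  "fingers": 1
}}

```text
time: 3.67
eef_pos: [0.5175, -0.1706, 0.1377]
tool_rot: [-1.375, 2.824, -0.001]
force: [1.2, -1.4, 1.9]
gripper_width: 0.0129
```

```bash
python3 -c "
from h import *
st()"
```

```text
t 3.6667 p [ 0.5175 -0.1706  0.1377] yaw -128.1 tilt [ 0.0008 -0.0005] F [ 1.2 -1.4  1.9] Ft [ 0.3 -1.8 -1.9] M [-0.246 -0.153  0.012] w 0.0129 q [-3.100e-02  2.910e-01 -8.500e-02  1.000e-03 -1.194e+00 -6.340e-01]
```

>>> {"op": "step_arm", "data": {
  "rows": [
    [0,0,0,0,0,3],
    [0,0,0,0,0,6],
    [0,0,0,0,0,9],
    [0,0,0,0,0,12],
    [0,0,0,0,0,15],
    [0,0,0,0,0,18],
    [0,0,0,0,0,21],
    [0,0,0,0,0,24],
    [0,0,0,0,0,27],
    [0,0,0,0,0,30],
    [0,0,0,0,0,33],
    [0,0,0,0,0,36]
  ]
}}

```text
time: 4.67
eef_pos: [0.517, -0.1699, 0.1377]
tool_rot: [-0.43, 3.112, 0.001]
force: [-1.0, 1.6, 4.2]
gripper_width: 0.013
```

```bash
python3 -c "
from h import *
st()"
```

```text
t 4.6667 p [ 0.517  -0.1699  0.1377] yaw -164.25 tilt [0.0001 0.0007] F [-1.   1.6  4.2] Ft [ 0.6  1.8 -4.2] M [0.864 0.435 0.011] w 0.013 q [-3.000e-02  2.910e-01 -8.600e-02 -1.000e-03 -1.195e+00 -1.265e+00]
```

>>> {"op": "step_arm", "data": {
  "rows": [
    [0,0,0,0,0,1],
    [0,0,0,0,0,2],
    [0,0,0,0,0,3],
    [0,0,0,0,0,4],
    [0,0,0,0,0,5],
    [0,0,0,0,0,5],
    [0,0,0,0,0,5]
  ]
}}

```text
time: 5.25
eef_pos: [0.517, -0.1698, 0.1376]
tool_rot: [-0.301, 3.127, 0.001]
force: [-2.8, 4.2, 5.0]
gripper_width: 0.0129
```

```bash
python3 -c "
from h import *
st()"
```

```text
t 5.25 p [ 0.517  -0.1698  0.1376] yaw -169.01 tilt [-0.      0.0006] F [-2.8  4.2  5. ] Ft [ 2.   4.7 -5. ] M [1.326 0.794 0.386] w 0.0129 q [-3.000e-02  2.910e-01 -8.600e-02 -1.000e-03 -1.195e+00 -1.349e+00]
```

>>> {"op": "step_arm", "data": {
  "rows": [
    [0,0,0,0,0,1],
    [0,0,0,0,0,2],
    [0,0,0,0,0,2],
    [0,0,0,0,0,2]
  ]
}}

```text
time: 5.58
eef_pos: [0.5171, -0.1698, 0.1377]
tool_rot: [0.249, -3.132, -0.0]
force: [-2.4, 3.8, 5.9]
gripper_width: 0.0129
```

```bash
python3 - <<'E'
from h import *
s,R=st();np.savez("w3.npz",p=s["eef_pos"],R=R)
c=r.read_camera("wrist")[:,:,::-1];d=r.read_camera("scene")[255:325,160:250,::-1]
u=lambda i,f:cv2.resize(i,None,fx=f,fy=f,interpolation=cv2.INTER_CUBIC)
cv2.imwrite("pics/stop.png",np.hstack([u(c[170:370,190:370],2),cv2.resize(d,(400,400),interpolation=cv2.INTER_CUBIC)]))
E
```

```text
t 5.5833 p [ 0.5171 -0.1698  0.1377] yaw -170.91 tilt [-0.0002  0.0001] F [-2.4  3.8  5.9] Ft [ 1.7  4.1 -5.9] M [1.248 0.768 1.128] w 0.0129 q [-0.03   0.291 -0.086 -0.    -1.195 -1.382]
```

View pics/stop.png

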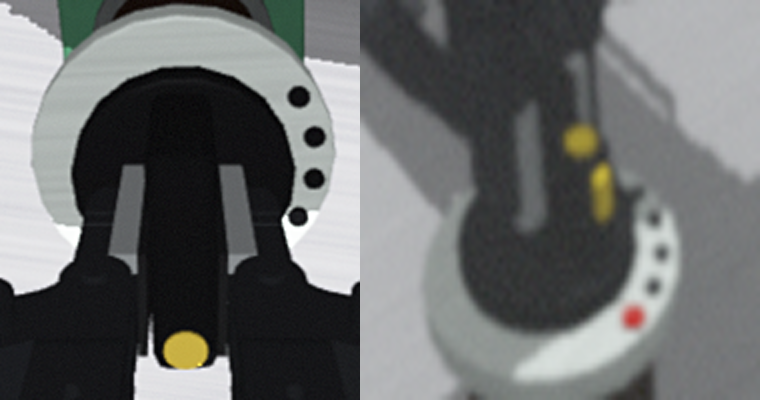

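The torque rises at 0.39 N m per degree and extrapolates to contact at yaw of about -168.2°. That matches the red dot direction from the images (11.9° - 180°). In the picture, clicks 3–6 show clear and the pointer sits over the red dot. Now I turn back by 60° plus the 3° of overpress.

>>> {"op": "step_arm", "data": {
  "rows": [
    [0,0,0,0,0,-4.5],
    [0,0,0,0,0,-9],
    [0,0,0,0,0,-13.5],
    [0,0,0,0,0,-18],
    [0,0,0,0,0,-22.5],
    [0,0,0,0,0,-27],
    [0,0,0,0,0,-31.5],
    [0,0,0,0,0,-36],
    [0,0,0,0,0,-40.5],
    [0,0,0,0,0,-45],
    [0,0,0,0,0,-49.5],
    [0,0,0,0,0,-54]
  ]
}}

```text
time: 6.68
eef_pos: [0.5177, -0.1708, 0.1376]
tool_rot: [-1.644, 2.676, -0.002]
force: [1.0, -0.2, 1.9]
gripper_width: 0.0131
```

>>> {"op": "step_arm", "data": {
  "rows": [
    [0,0,0,0,0,-3],
    [0,0,0,0,0,-6],
    [0,0,0,0,0,-9],
    [0,0,0,0,0,-9],
    [0,0,0,0,0,-9]
  ]
}}

```text
time: 7.1
eef_pos: [0.5179, -0.1708, 0.1377]
tool_rot: [-1.843, 2.544, -0.003]
force: [1.4, -1.2, 1.7]
gripper_width: 0.0126
```

```bash
python3 -c "
from h import *
st()"
```

```text
t 7.1 p [ 0.5179 -0.1708  0.1377] yaw -108.16 tilt [ 0.0016 -0.001 ] F [ 1.4 -1.2  1.7] Ft [ 0.8 -1.7 -1.7] M [-0.631 -0.671  0.012] w 0.0126 q [-3.100e-02  2.910e-01 -8.500e-02  1.000e-03 -1.193e+00 -2.860e-01]
```

At yaw -108.16°, the third click. Releasing and retracting straight up.

>>> {"op": "step_arm", "data": {
  "rows": [
    [0,0,0,0,0,0],
    [0,0,0,0,0,0],
    [0,0,0,0,0,0],
    [0,0,0,0,0,0],
    [0,0,0,0,0,0],
    [0,0,0,0,0,0],
    [0,0,0,0,0,0],
    [0,0,0,0,0,0]
  ],
  "fingers": -1
}}

```text
time: 7.77
eef_pos: [0.5171, -0.1703, 0.1373]
tool_rot: [1.844, -2.543, -0.0]
force: [0.4, -0.4, 0.1]
gripper_width: 0.0855
```

>>> {"op": "step_arm", "data": {
  "rows": [
    [0,0,-0.02,0,0,0],
    [0,0,-0.045,0,0,0],
    [0,0,-0.07,0,0,0],
    [0,0,-0.095,0,0,0],
    [0,0,-0.095,0,0,0],
    [0,0,-0.095,0,0,0]
  ]
}}

```text
time: 8.27
eef_pos: [0.518, -0.1703, 0.2338]
tool_rot: [-1.843, 2.541, -0.004]
force: [0.1, 0.2, 0.6]
gripper_width: 0.0853
```

```bash
python3 - <<'E'
from h import *
s,R=st()
c=r.read_camera("wrist")[:,:,::-1];d=r.read_camera("scene")[:,:,::-1]
cv2.imwrite("pics/end.png",np.hstack([cv2.resize(c[135:255,225:345],(400,400),interpolation=cv2.INTER_CUBIC),cv2.resize(d[170:330,180:340],(400,400))]))
a=cv2.imread("pics/scene.png");D=cv2.absdiff(a,d)[170:300,300:390];print("salt diff",D.mean(),D[15:70].max(),)
E
```

```text
t 8.2667 p [ 0.518  -0.1703  0.2338] yaw -108.11 tilt [ 0.0036 -0.0002] F [0.1 0.2 0.6] Ft [-0.2 -0.1 -0.6] M [0.062 0.048 0.031] w 0.0853 q [-0.031  0.242  0.098  0.    -1.423 -0.285]
salt diff 12.622934472934473 20
```

View pics/end.png

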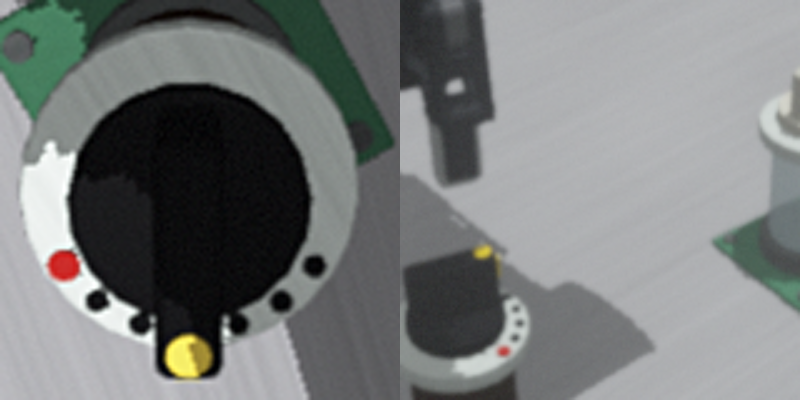

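The picture shows the red dot, two black dots, the pointer on the third click, then three more dots. The gripper is clear.

```bash
python3 -c "
from bench import r
print(r.hand_in())"
```

```text
the job is handed in; nothing more can be done
None
```

The pepper grinder is set and the job is handed in. I turned its cap clockwise from click 2 to the stop, turned it back 60° to the third click, released it and backed the gripper off upwards. The arm took about 8.3 s of the 38 s allowed.

- **At the stop:** the wrist torque climbed steadily to 1.1 N m. The stop angle worked out from that, about -168.2° tool yaw, matched the red dot's direction seen by the camera to within 0.2°.
- **After release:** the last wrist picture shows the red dot, two black dots, the pointer, then three more dots, so the pointer is on the third click. The arm was touching nothing, with the wrist force under 1 N.
- **Salt grinder:** the arm's path stayed about 15 cm away from it, so its cap should still be at the fifth click. I compared its picture before and after and found only small brightness differences (at most 20 of 255 around the cap), which I took to be lighting. I did not re-measure its angle.

No check failed. The only disagreement was in the pepper axis position: the fixed cameras and the wrist camera differed by about 2 mm. I used the wrist camera's value, and the side forces stayed under 6 N at every reading while gripping.

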